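# Get the workshop radio going: battery home, new volume knob on, hold it in

### The job

Get the workshop radio on the desk running again: first slide its tool battery along the dock rails fully home, then take the freshly printed orange knob from the print plate, turn it so that its bore matches the D-shaped volume shaft and push it down until it sits fully home on the shaft's collar. The radio switches on while the knob is held in, so keep hold of the knob and keep it pressed right in against the shaft's spring: finish like that, gripping and pressing, without letting go. Do not force the knob, and leave everything else on the desk and the plate as it is.

Things in the scene. Friction and masses are not known exactly. Their poses are not given: they have to be found in the camera images.
- radio: Black workshop radio with orange corner bumpers, standing fixed on the desk; 170 deep (x), 300 wide (y), its flat top 112 above the desk. Origin: centre of its underside; x points from its front (speakers, towards the robot) to its back, y to its left, z up. On its top: the volume shaft at y = -82, the battery dock round y = +77.
- battery (a joint): How far the black tool battery still is from home on its dock rails, in m: 0 = fully home against a rigid stop, at most 0.055 = pulled out towards the radio's front. It slides only along the radio's x axis; pushing towards the radio's +x closes it. Sliding friction about 4 N; it stays where it is left.
- battery_end (a point): Centre of the battery's front end face (with the orange latch), the face to push on; it looks along the radio's -x. The battery is 116 long, 76 wide, 60 high: underside 116, top 177, this point 146 above the desk. The space in front of this face is free.
- volume_push (a joint): How far the volume shaft is pushed in, in m: 0 = out, 0.004 = fully in. Spring: 3.4 N to begin to move, 10.2 N at 4 mm.
- volume_shaft: Aluminium D-shaft, upright on the radio's top: 10 in diameter, flat 1.5 from the axis, 18 long above a dark collar (20 wide), tip bevelled. Origin: on the axis at the collar's upper face, 120 above the desk when not pushed in; z up, x out through the flat. A white mark on the collar shows the flat's side. Starts at any angle; turns with light friction (20 N mm).
- plate: Flat print plate lying fixed on the desk, 200 x 200 x 4, gold-brown. Origin: centre of its underside. The knob and the two orange latches lie on it.
- knob_grip (a point): Point on the axis of the new knob, 28 above its underside: the height to grip at. The knob is orange, round, 38 high, about 35 g, upright on the plate, bore down. Cap 40 in diameter from 20 to 38 above its underside (grip it at any angle), neck 36 below. x points to the flat of the bore, as does the white pointer line on the top; z up.
- knob_foot (a point): Centre of the knob's underside, at the mouth of the bore; same axes. On the plate it is 4 above the desk; with the knob home it meets the shaft's origin (upper face of the collar).
- knob_pointer (a point): Outer end of the knob's white pointer, 18 from the axis, 28 above the underside.
- knob: The whole knob; origin and axes as knob_foot. D-shaped bore from the underside: 20 deep, 11.2 in diameter, flat 2 from the axis on the x side, mouth countersunk 2. It goes on only with its x along the shaft's x: within about 10 degrees and 1.5 mm it finds its own way in.
- latch_a: Bystander: orange printed latch, 44 x 36 x 14, lying on the plate. Origin: centre of underside.
- latch_b: Bystander: another such latch on the plate.
- mug: Bystander: blue mug, 80 in diameter, 95 high. Origin: centre of underside.
- mouse: Bystander: white computer mouse, about 105 x 60 x 28. Origin: centre of underside.
- screwdriver: Bystander: red-handled screwdriver lying on the desk.
- glue: Bystander: white glue bottle, 34 in diameter, 95 high. Origin: centre of underside.
- caliper: Bystander: sliding caliper, 230 long, lying on the desk.
- spare_pack: Bystander: spare battery with a red latch, 116 x 76 x 65, on the desk. Origin: centre of underside.
Mind the look-alikes: they are no part of the job. What is meant by the knob is not black or purple, and is the larger of those in its own colour.

How it is judged:
On the way, in this order (a step that is already met when the one before it is completed fails the run):
1. the battery is slid fully home on its rails (value of joint battery below 0.002 m), for 0.2 s.
2. the knob is lifted off the plate in the gripper (height (world z) of knob_foot above 0.04 m and contact force between the fingers and knob above 0.5 N), for 0.2 s.
3. the knob, its flat matched to the shaft's, is fully home on the collar (z of knob_foot in the frame of volume_shaft below 0.002 m and horizontal distance between knob_foot and volume_shaft below 0.002 m and x of knob_pointer in the frame of volume_shaft above 0.016 m), for 0.2 s.
At the end, for the whole second after the job is handed in: Through the last second the fingers hold the knob (over 2 N): upright, underside within 2 mm of the collar and of the axis, pointer within about 27 degrees of the flat; the shaft is pushed in over 2.5 of its 4 mm; the knob is still; the battery is within 2 mm of home (all of step 3 and value of joint battery below 0.002 m and angle between knob_grip's own z axis and vertical below 0.1 rad and value of joint volume_push above 0.0025 m and contact force between the fingers and knob above 2 N and linear speed of knob below 0.01 m/s); the arm keeps its last pose, push and grip.
It fails at once if the knob was forced: more than 60 N between it and the shaft (contact force between knob and volume_shaft above 60 N).
It fails at once if a bystander was shifted by more than 30 mm (distance of any of latch_a, latch_b, mug, mouse, screwdriver, glue, caliper, spare_pack from where it was at the start of the episode above 0.03 m).
It also fails if it takes over 61 s, if anything falls off the work surface, if the arm or the gripper's body presses on something with over 40 N, if the wrist force passes 120 N, or if a joint passes its speed limit or range.

### The arm

A 6-joint arm with a two-finger parallel gripper is mounted at the origin on the work surface. World frame = base frame: x ahead of the robot, y to its left, z up, the work surface at z = 0. Lengths are in m, angles in rad, forces in N, time in s.
With the tool pointing down it reaches from about 0.3 to 0.85 m from the base axis. Payload 5.4 kg.
Tool frame: the origin (TCP) lies midway between the tips of the shut fingers; the grasp point (between the pads) lies 19 mm behind it; z points along the fingers, y is the line along which they close (so a half turn about z gives the same grasp; the last joint's range is limited). The gripper opens to 85 mm and grips with 20 to 120 N. Pads are 22 mm wide; open, the fingers measure 114 mm over their backs; the gripper's body (76 mm by 85 mm) begins 54 mm behind the grasp point. The pads swing forward as they close: fully open they stand 13 mm farther back than shut.
Start: joints at [-1.365, 0.158, 1.597, -0, 1.386, -0.21], TCP at [0.232, -0.526, 0.231] pointing down, gripper open.
Joint ranges: [-2.91, 2.91], [-0.94, 2.29], [0.18, 2.7], [-1.29, 4.43], [0.17, 2.64], [-3, 3]. Speed limits (rad/s): [2.57, 2.57, 3.14, 3.14, 3.14, 3.14].

### API

Orientations are given as [roll, pitch, yaw] about the fixed x, y, z axes, in that order (R = Rz(yaw) Ry(pitch) Rx(roll)).
In Python, from rig import env, read_camera, finish_job gives the robot as it stands.
- The arm moves only by the shell command python3 -m inch 'ROWS'. ROWS is text: rows parted by semicolons, each of 7 numbers parted by spaces: the opening in per cent of the stroke, from 0 (shut) to 100 (fully open), then the shift along the tool's x, y, z as a fraction of full scale, then the turn, a rotation vector about the tool's x, y, z as a fraction of full scale. A call has 1 to 8 rows; each row is the pose to reach, as a shift and turn from the pose commanded when the call began, along the tool's axes at that moment, turning the shorter way round; what a row does not reach only later rows make up. Full scale, the value 1, is 30 cm for a shift and pi rad for a turn. A row lasts 1/8 s, in which the tool goes at most 62.5 mm and 10.7 degrees, less where a joint would pass 70% of its speed; a pose out of reach is approached as far as the arm can. A call with a number of a shift or a turn outside -1 to 1 is refused whole. A call with a gripper value outside its range is refused whole. The fingers move at their own pace and stop on an object; the grip force is fixed at half the most. Time passes only in rows, so rows that repeat a pose let the fingers close. It gives the time, the measured TCP pose, the force, the opening and the grip force at its end, in the units of the state.
- env.get_obs(): the state, without advancing time (a new reading comes with each control period).
- read_camera(name): name is "scene" or "top" or "wrist"; returns a dict with "image" (384x512x3 uint8, blue, green, red), "fx", "fy", "cx", "cy" (pixels), "world_to_cam" (4x4, takes a point from world to camera coordinates). Camera axes: x right, y down, z forward; pixel columns grow to the right and rows downward; lengths in m; the calibration is good to about 2 mm. A picture is of the moment at which its call begins. There is no depth.
- finish_job(): hands the job in; it is judged then, once.
The state is a dict: "time": time; "joint_pos": joint angles; "dq": joint speeds; "joint_torque": joint torques, N m; "eef_pos": TCP position; "tcp_rot": TCP orientation; "force": force on the tool from outside, world axes, zero at the start; "ft_torque": the same for the moment, N m; "gripper_width": finger opening in m; "grip_force": force on a finger pad.
Only numpy, scipy, OpenCV 4.12 (cv2) and the standard library are available. Lean on these libraries where they do the work, as an engineer would, in place of code of your own. Each camera call takes 0.05 s, during which the arm holds its last target. There are 200 camera calls.

## Working session

There is one attempt and no reset: what is moved stays moved. The work goes in short steps, Python scripts to look and compute and a shell command to move; the robot and the scene stay as the last step left them, time stands still between calls to the robot, and variables do not carry over. Pictures are saved under pics/ and viewed, at most 10 in all, crops included, and the job is handed in when it is done.

```bash
mkdir -p pics; ls; python3 - <<'E'
from rig import env, read_camera
import cv2, numpy as np
o=env.get_obs(); print(o)
for n in ("scene","top"):
    c=read_camera(n); cv2.imwrite(f"pics/{n}0.png",c["image"]); print(n,c["fx"],c["fy"],c["cx"],c["cy"],np.round(c["world_to_cam"],4).tolist())
E
```

```text
pics
{'time': 0.0, 'joint_pos': array([-1.36510479e+00,  1.59071771e-01,  1.59828295e+00,  3.69548858e-06,
        1.38622319e+00, -2.10113108e-01]), 'dq': array([ 0.00129507,  0.00067088, -0.00032141, -0.00053221, -0.00103223,
        0.00151872]), 'joint_torque': array([-2.10314174e-03, -3.96007705e+01, -3.31433272e+01, -5.09447655e-04,
        8.50159588e-03,  1.07672301e-05]), 'eef_pos': array([ 0.23210085, -0.5253861 ,  0.23027876]), 'tcp_rot': array([-3.13965181e+00, -4.17617578e-04,  4.15803559e-01]), 'force': array([ 0.35784929, -0.30628512,  0.76253588]), 'ft_torque': array([-0.00947595,  0.02556233, -0.02907257]), 'grip_force': 0.0, 'gripper_width': 0.08561543522407467}
scene 360.28556837855956 360.28556837855956 256.17607008016773 191.66694146430268 [[-0.3039, 0.9527, -0.0095, 0.1661], [0.6723, 0.2074, -0.7106, -0.2825], [-0.675, -0.2223, -0.7035, 1.4025], [0.0, 0.0, 0.0, 1.0]]
top 437.34311454993036 437.34311454993036 252.30641985569156 186.4158647213894 [[-0.0097, -1.0, -0.0005, 0.0057], [-0.9701, 0.0095, -0.2423, 0.5764], [0.2423, -0.0019, -0.9702, 1.1848], [0.0, 0.0, 0.0, 1.0]]
```

View pics/scene0.png

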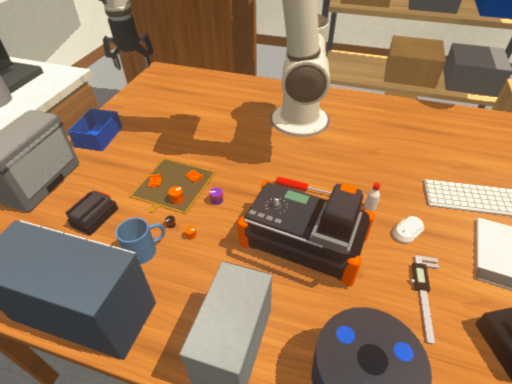

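View pics/top0.png

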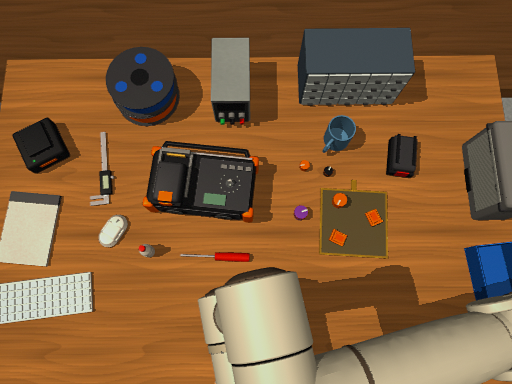

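The scene view shows the robot at the back, with the radio at about (305,225) and the plate at (172,185). In the top view, the radio covers columns 148-257 and rows 145-218: battery on the left with its orange latch at (165,197), shaft dial near (230,183). The orange knob is on the plate at (340,200). I'll enlarge both areas.

```bash
cat > h.py <<'E'
import numpy as np, cv2
from rig import env, read_camera
def ray(c,u,v,z):
    "world point on plane z seen at pixel u,v"
    T=np.linalg.inv(c["world_to_cam"]); d=T[:3,:3]@[(u-c["cx"])/c["fx"],(v-c["cy"])/c["fy"],1]
    o=T[:3,3]; return o+d*(z-o[2])/d[2]
def proj(c,p):
    q=c["world_to_cam"]@np.r_[p,1]; return np.array([c["fx"]*q[0]/q[2]+c["cx"],c["fy"]*q[1]/q[2]+c["cy"]])
E
python3 - <<'E'
import cv2, numpy as np
a=cv2.imread("pics/top0.png")
r=cv2.resize(a[135:225,140:265],None,fx=6,fy=6,interpolation=cv2.INTER_CUBIC)
cv2.imwrite("pics/radio.png",r)
E
```

```text
(no output)
```

View pics/radio.png

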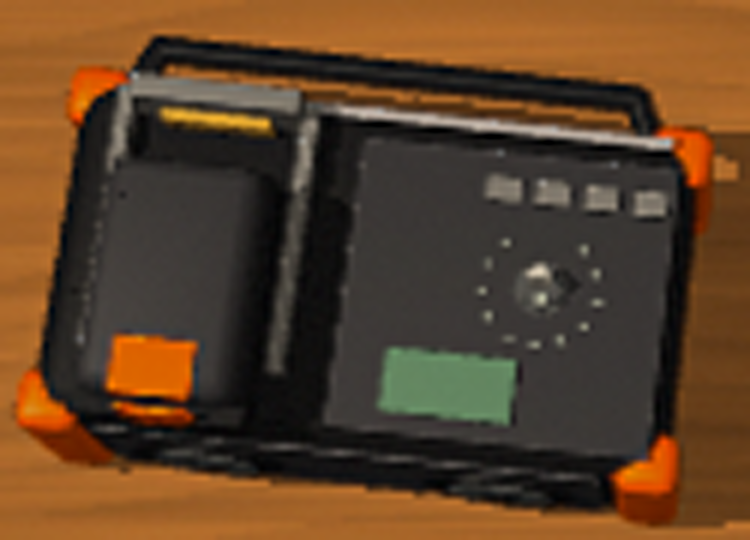

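```bash
python3 - <<'E'
from h import *
c=read_camera("top")
f=lambda u,v,z:ray(c,u/6+140,v/6+135,z)[:2]
D=f(541,292,.112); print("dial",D,"tip",f(540,283,.138))
for p in [(145,75),(660,135),(85,385),(620,455)]: print(p,f(*p,.112))
a,b=f(155,42,.11),f(645,92,.11); print("yaw handle",np.arctan2(*(a-b))*-57.3)
a,b=f(130,83,.115),f(675,143,.115); print("yaw strip",np.arctan2(*(a-b))*-57.3)
a,b=f(315,115,.13),f(275,370,.13); print("yaw rail",np.arctan2(*(a-b)[::-1])*57.3)
print("batt end top L/R",f(85,398,.170),f(240,415,.170), "latch",f(150,398,.177))
w=read_camera("wrist"); cv2.imwrite("pics/w0.png",w["image"]); T=np.linalg.inv(w["world_to_cam"]); print(T.round(3), w["fx"])
k=ray(c,340,200,.042);print("knob",k, proj(w,k))
E
```

```text
dial [0.57466808 0.06159691] tip [0.57220308 0.06075386]
(145, 75) [0.6824618  0.24914675]
(660, 135) [0.65032287 0.00584753]
(85, 385) [0.53264626 0.27082099]
(620, 455) [0.4975734  0.02537501]
yaw handle -6.693394747079189
yaw strip -7.141831609126067
yaw rail -7.187395210376958
batt end top L/R [0.51401093 0.25733698] [0.50578424 0.18953608] latch [0.51222224 0.2275829 ]
[[ 0.404 -0.881 -0.245  0.294]
 [-0.915 -0.389 -0.108 -0.499]
 [-0.     0.268 -0.963  0.373]
 [ 0.     0.     0.     1.   ]] 337.3231890319523
knob [ 0.54033165 -0.25530856  0.042     ] [  75.04111265 -387.39677529]
```

```bash
cat >> h.py <<'E'
from scipy.spatial.transform import Rotation as Ro
def go(p,yaw):
    "shift/turn fractions from the measured pose to a tool-down target"
    o=env.get_obs(); R=Ro.from_euler("xyz",o["tcp_rot"]); G=Ro.from_euler("xyz",[np.pi,0,yaw])
    s=R.inv().apply(np.array(p)-o["eef_pos"])/.3; t=(R.inv()*G).as_rotvec()/np.pi
    print("go",np.round(s,4),np.round(t,4))
E
python3 - <<'E'
from h import *
go([.50,-.27,.16],.416)
c=read_camera("top")
for n,u,v,z in [("glue",147,252,0),("latch_a",338,238,.018),("latch_b",374,217,.018)]: print(n,ray(c,u,v,z))
E
```

```text
go [ 1.1609 -0.4187  0.2364] [-0.0004 -0.0001 -0.0001]
glue [0.39921505 0.31027477 0.        ]
latch_a [ 0.43251788 -0.24785876  0.018     ]
latch_b [ 0.49335012 -0.35736361  0.018     ]
```

```bash
python3 -m inch '100 1 -0.42 0 0 0 0;100 1 -0.42 0 0 0 0;100 1 -0.42 0.1 0 0 0;100 1 -0.42 0.23 0 0 0;100 1 -0.42 0.23 0 0 0;100 1 -0.42 0.23 0 0 0;100 1 -0.42 0.23 0 0 0;100 1 -0.42 0.23 0 0 0'
python3 - <<'E'
from h import *
w=read_camera("wrist"); cv2.imwrite("pics/w1.png",w["image"]); np.save("pics/w1.npy",w["world_to_cam"]);print(w["fx"],w["cx"],w["cy"],env.get_obs()["eef_pos"])
E
```

```text
time: 1.25
eef_pos: [0.4556, -0.2904, 0.1628]
tcp_rot: [3.141, 0.0, 0.415]
force: [-0.1, -0.1, 0.4]
gripper_width: 0.0855
grip_force: 0.0
337.3231890319523 253.93421134241714 194.3393874952444 [ 0.45553268 -0.2907715   0.16306249]
```

View pics/w1.png

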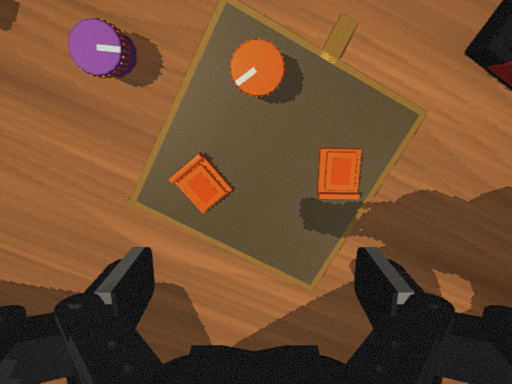

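The wrist view shows the orange knob with its top centre near (257,67) and its white pointer running to (237,82). The latches are at (201,185) and (340,173), and the purple look-alike is at (96,46). I'll fit the knob precisely, then move on to look at the shaft.

```bash
cat >> h.py <<'E'
def blob(mask,uv):
    "filled component of mask nearest pixel uv: mask, centroid"
    n,l,s,ct=cv2.connectedComponentsWithStats(mask.astype(np.uint8)); ok=[i for i in range(1,n) if s[i,4]>6]
    i=min(ok,key=lambda i:np.hypot(*(ct[i]-uv))); h=cv2.convexHull(np.argwhere(l==i)[:,::-1].astype(np.int32))
    m=np.zeros(mask.shape,np.uint8); cv2.fillConvexPoly(m,h,1); return m,ct[i],s[i,4]
def cyl_centroid(c,xy,r,z0,z1):
    t=np.linspace(0,2*np.pi,60); P=[proj(c,[xy[0]+r*np.cos(a),xy[1]+r*np.sin(a),z]) for z in (z0,z1) for a in t]
    h=cv2.convexHull(np.array(P,np.float32)); M=cv2.moments(h); return np.array([M["m10"],M["m01"]])/M["m00"], M["m00"]
def knob(c,uv,zf):
    b,g,r=[c["image"][...,i].astype(int) for i in range(3)]
    m,_,_=blob((r>110)&(g<.62*r)&(b<.32*r),uv); ys,xs=np.nonzero(m); ct=np.array([xs.mean(),ys.mean()])
    xy=ray(c,*ct,zf+.036)[:2]
    for _ in range(6):
        q,A=cyl_centroid(c,xy,.02,zf+.02,zf+.038); xy=xy+(ray(c,*ct,zf+.03)-ray(c,*q,zf+.03))[:2]
    W=(m>0)&(b>.55*r)&(r>120); ys,xs=np.nonzero(W); p=ray(c,xs.mean(),ys.mean(),zf+.038)[:2]
    print("knob",xy,"area",m.sum(),A,"pointer n",W.sum(),(p-xy)*1e3,"yaw",np.degrees(np.arctan2(*(p-xy)[::-1]))); return xy
E
python3 - <<'E'
from h import *
w=read_camera("wrist"); k=knob(w,(257,67),.004)
t=read_camera("top"); knob(t,(340,200),.004)
go([.52,.03,.27],.416)
E
```

```text
knob [ 0.53980015 -0.25638202] area 2595 2488.791842861945 pointer n 157 [-8.76112148  5.58997056] yaw 147.46038125006402
knob [ 0.54270382 -0.25411059] area 185 166.36574714211747 pointer n 8 [-8.28493978  3.51812209] yaw 156.99195025086132
go [ 0.6274 -0.8919 -0.3575] [ 0.0004 -0.0001 -0.0006]
```

```bash
python3 -m inch '0 0 0 -0.2 0 0 0;0 0.2 -0.3 -0.36 0 0 0;0 0.63 -0.9 -0.36 0 0 0;0 0.63 -0.9 -0.36 0 0 0;0 0.63 -0.9 -0.36 0 0 0;0 0.63 -0.9 -0.36 0 0 0;0 0.63 -0.9 -0.36 0 0 0;0 0.63 -0.9 -0.36 0 0 0'
python3 - <<'E'
from h import *
w=read_camera("wrist"); a=w["image"]; cv2.imwrite("pics/w2.png",a); s=proj(w,[.5735,.061,.12]); print(s,env.get_obs()["eef_pos"])
u,v=(s-[32,32]).astype(int); print(u,v)
z=cv2.resize(a[v:v+64,u:u+64],(384,384),interpolation=cv2.INTER_CUBIC)
cv2.imwrite("pics/w2v.png",np.hstack([cv2.resize(a,(400,300)),cv2.resize(z,(384,384))[:300*1] if 0 else cv2.resize(z,(300,300))]))
cv2.imwrite("pics/w2z.png",z)
go([.47,.232,.20],-.124)
E
```

```text
time: 2.4
eef_pos: [0.5199, 0.0344, 0.2709]
tcp_rot: [3.141, -0.001, 0.418]
force: [0.1, -1.1, 0.5]
gripper_width: -0.0001
grip_force: 0.0
[250.12591077 110.49824203] [0.51972363 0.03330203 0.270645  ]
218 78
go [ 0.1161 -0.673   0.2349] [ 2.000e-04 -1.000e-04  1.719e-01]
```

View pics/w2v.png

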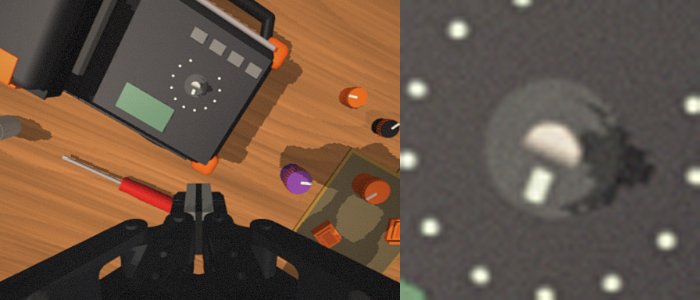

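The crop shows the collar disc centred near (550,147), with the white mark at (538,185). The D-tip's straight edge runs from (523,148) to (580,165) and faces down-left, towards the mark. Next is the battery; I'll measure its end from this same view.

```bash
python3 - <<'E'
from h import *
w=read_camera("wrist"); f=lambda u,v,z:ray(w,u/4.6875+218,v/4.6875+78,z)[:2]
C=f(150,147,.118); M=f(138,185,.12); print("shaft",C,"mark",(M-C)*1e3,np.degrees(np.arctan2(*(M-C)[::-1])))
e=f(180,165,.138)-f(123,148,.138); print("edge normal",np.degrees(np.arctan2(*e[::-1]))+np.array([90,-90]))
for z in (.112,.12): print("disc",f(150,147,z))
E
python3 -m inch '0 0 -0.2 0 0 0 0;0 -0.05 -0.4 0 0 0 0.08;0 0.12 -0.67 0.2 0 0 0.17;0 0.12 -0.67 0.23 0 0 0.17;0 0.12 -0.67 0.23 0 0 0.17;0 0.12 -0.67 0.23 0 0 0.17;0 0.12 -0.67 0.23 0 0 0.17'
python3 - <<'E'
from h import *
w=read_camera("wrist"); cv2.imwrite("pics/w3.png",w["image"]); go([.470,.232,.130],-.124);print(env.get_obs()["eef_pos"])
for y in (-.038,0,.038): print(proj(w,np.array([.511,.229,.170])+y*np.array([.124,.992,0])))
E
```

```text
shaft [0.57404432 0.0602265 ] mark [-6.92668959 -0.68774196] -174.32976105469552
edge normal [   7.66869888 -172.33130112]
disc [0.57388588 0.06021868]
disc [0.57409713 0.06022911]
time: 3.38
eef_pos: [0.4727, 0.2308, 0.2029]
tcp_rot: [-3.141, -0.003, -0.12]
force: [0.2, 0.5, 0.3]
gripper_width: 0.0001
grip_force: 0.0
go [-0.0095 -0.0022  0.2427] [-0.0002 -0.0009  0.0013]
[0.47255531 0.23096825 0.20281078]
[320.46758242 159.92824875]
[247.97248227 159.61706257]
[175.42144704 159.30563629]
```

View pics/w3.png

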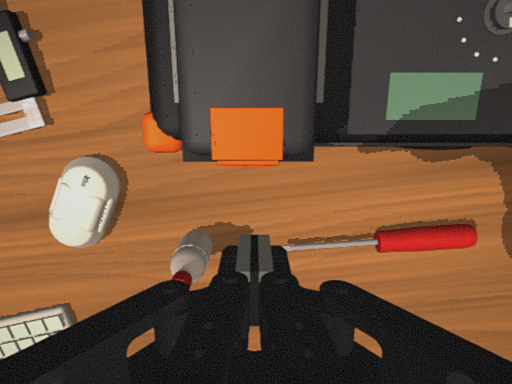

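The battery's front end is at row ~161, columns 183-313 (centre ~248), matching the prediction of (0.511, 0.229). Now I'll descend and push it in steps.

```bash
python3 -m inch '0 0 0 0.243 0 0 0;0 0 0 0.243 0 0 0;0 0.06 0 0.243 0 0 0;0 0.09 0 0.243 0 0 0;0 0.11 0 0.243 0 0 0;0 0.13 0 0.243 0 0 0;0 0.15 0 0.243 0 0 0;0 0.16 0 0.243 0 0 0'
python3 -m inch '0 0.01 0 0 0 0 0;0 0.02 0 0 0 0 0;0 0.03 0 0 0 0 0;0 0.04 0 0 0 0 0'
python3 -m inch '0 0.01 0 0 0 0 0;0 0.02 0 0 0 0 0;0 0.03 0 0 0 0 0'
```

```text
time: 4.42
eef_pos: [0.5193, 0.2267, 0.1286]
tcp_rot: [-3.141, -0.0, -0.118]
force: [-4.5, -0.5, 3.3]
gripper_width: -0.0001
grip_force: 2.1
time: 4.92
eef_pos: [0.5242, 0.2261, 0.1283]
tcp_rot: [3.139, 0.017, -0.117]
force: [-37.1, 1.8, 26.2]
gripper_width: 0.0004
grip_force: 18.6
time: 5.3
eef_pos: [0.5241, 0.226, 0.1283]
tcp_rot: [3.136, 0.039, -0.116]
force: [-71.4, 1.5, 51.3]
gripper_width: -0.0001
grip_force: 36.1
```

```bash
python3 -m inch '0 -0.06 0 0 0 0 0;0 -0.12 0 0 0 0 0;0 -0.12 0 -0.2 0 0 0;0 -0.12 0 -0.3 0 0 0'
python3 - <<'E'
from h import *
w=read_camera("wrist"); t=read_camera("top"); print(env.get_obs()["eef_pos"])
a=w["image"]; b=cv2.resize(t["image"][135:225,140:210],None,fx=4,fy=4,interpolation=cv2.INTER_CUBIC)
b=cv2.copyMakeBorder(b,0,384-360,0,0,cv2.BORDER_CONSTANT); cv2.imwrite("pics/w4.png",np.hstack([a,b]))
for z,n in ((.17,"batt top"),(.118,"batt under")): print([ray(w,248,v,z).round(4).tolist() for v in (150,200)])
E
```

```text
time: 5.8
eef_pos: [0.5061, 0.2284, 0.2216]
tcp_rot: [-3.14, -0.006, -0.118]
force: [0.8, 0.3, -0.4]
gripper_width: 0.0003
grip_force: 0.0
[0.50765233 0.22869248 0.22328591]
[[0.547, 0.2266, 0.17], [0.5173, 0.2303, 0.17]]
[[0.5402, 0.2284, 0.118], [0.5025, 0.233, 0.118]]
```

View pics/w4.png

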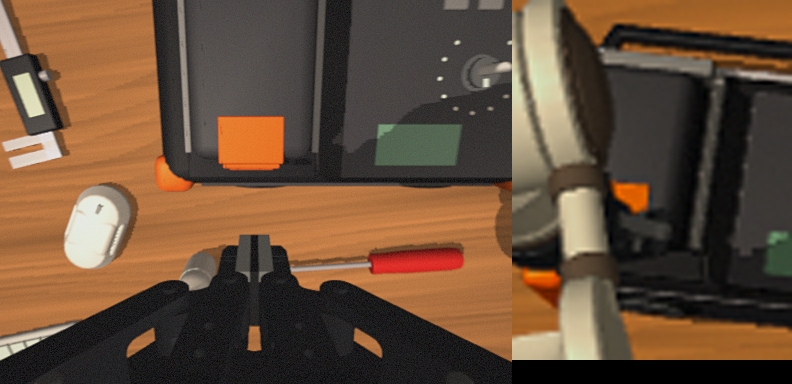

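The battery's back now sits against the dock's end bar, the yellow contact is covered, and 71 N didn't move it further, so it is home. Now a closer look at the shaft on the way to the knob.

```bash
python3 -m inch '100 0 0.25 0 0 0 0;100 0 0.5 0 0 0 0;100 0 0.533 0 0 0 0;100 0 0.533 0 0 0 0;100 0 0.533 0 0 0 0;100 0 0.533 0 0 0 0'
python3 - <<'E'
from h import *
w=read_camera("wrist"); a=w["image"]; s=proj(w,[.574,.0605,.12]); print(s,env.get_obs()["eef_pos"])
u,v=(s-[32,40]).astype(int); print(u,v)
cv2.imwrite("pics/w5z.png",cv2.resize(a[v:v+64,u:u+64],(512,512),interpolation=cv2.INTER_CUBIC))
go([.45,-.27,.20],.2)
E
```

```text
time: 6.65
eef_pos: [0.4853, 0.0705, 0.218]
tcp_rot: [-3.141, 0.0, -0.117]
force: [-0.6, 0.1, 0.3]
gripper_width: 0.085
grip_force: 0.0
[252.66182827  67.59766826] [0.48531608 0.07046762 0.21811677]
220 27
go [0.0152 1.1409 0.0602] [-0.000e+00  1.000e-04 -1.008e-01]
```

View pics/w5z.png

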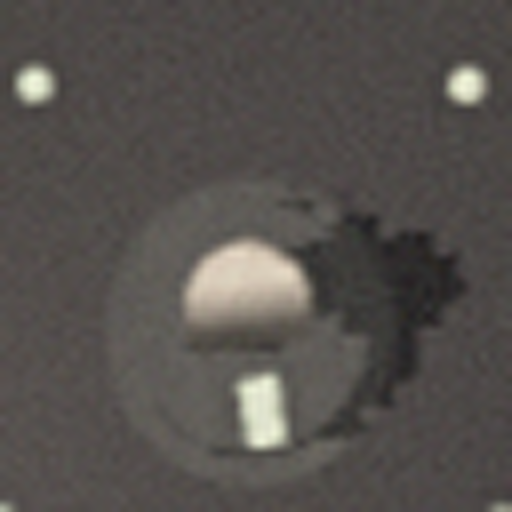

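The close-up shows the D-tip centred near (249,302), its straight edge facing down, and the white mark running from (257,375) to (268,447). The collar is centred around (258,338).

```bash
python3 - <<'E'
from h import *
w=read_camera("wrist"); f=lambda u,v,z:ray(w,(u+.5)/8+220-.5,(v+.5)/8+27-.5,z)[:2]
print("tip",f(249,302,.138)); print("outer",f(257,332,.112)); print("collar",f(260,338,.12))
g=lambda p:((proj(w,p)-[220,27]+.5)*8-.5).round()
m=f(268,447,.12)-f(257,375,.12); print("mark dir",np.degrees(np.arctan2(*m[::-1])), "mark",f(262,411,.12))
e=f(315,325,.138)-f(183,330,.138); print("edge n",np.degrees(np.arctan2(*e[::-1]))-90)
S=np.array([.574,.0605]); 
for r,z in ((.005,.138),(.01,.12),(.0125,.112)): print(r,[g(np.r_[S+r*np.array(d),z]).tolist() for d in ((1,0),(-1,0),(0,1),(0,-1))])
E
```

```text
tip [0.57446097 0.06163239]
outer [0.57449204 0.06114448]
collar [0.5732968  0.06099127]
mark dir -177.58771690961694 mark [0.56752777 0.06150606]
edge n -184.63826671054704
0.005 [[257.0, 238.0], [272.0, 375.0], [200.0, 315.0], [329.0, 298.0]]
0.01 [[251.0, 201.0], [279.0, 453.0], [146.0, 343.0], [384.0, 314.0]]
0.0125 [[248.0, 182.0], [282.0, 488.0], [122.0, 355.0], [409.0, 319.0]]
```

```bash
python3 -m inch '100 0 0.2 0 0 0 0;100 0 0.4 0 0 0 0;100 0.07 1 0 0 0 0;100 0.07 1 0.1 0 0 0;100 0.07 1 0.2 0 0 0;100 0.07 1 0.2 0 0 0;100 0.07 1 0.2 0 0 0;100 0.07 1 0.2 0 0 0'
python3 - <<'E'
from h import *
w=read_camera("wrist"); cv2.imwrite("pics/w6.png",w["image"]); k=proj(w,[.54,-.256,.04]); print(k)
x=knob(w,k,.004); go([.5403,-.256,.09],-.117)
E
```

```text
time: 7.75
eef_pos: [0.4717, -0.2299, 0.1596]
tcp_rot: [3.141, -0.002, -0.116]
force: [0.5, 0.2, 0.0]
gripper_width: 0.0855
grip_force: 0.0
[277.33583889  96.82122918]
knob [ 0.54009305 -0.25593979] area 2498 2384.5116890577483 pointer n 147 [-9.06296601  5.12137202] yaw 150.5297362248859
go [0.2368 0.0597 0.2328] [ 0.0003 -0.0006  0.0002]
```

```bash
python3 -m inch '100 0.23 0.06 0 0 0 0;100 0.23 0.06 0.23 0 0 0;100 0.23 0.06 0.35 0 0 0;100 0.23 0.06 0.47 0 0 0;100 0.23 0.06 0.49 0 0 0;100 0.23 0.06 0.49 0 0 0'
python3 - <<'E'
from h import *
go([.540,-.256,.014],-.117); w=read_camera("wrist"); cv2.imwrite("pics/w7.png",w["image"]); print(proj(w,[.54,-.256,.042]))
E
```

```text
time: 8.55
eef_pos: [0.5381, -0.2568, 0.0129]
tcp_rot: [3.141, -0.002, -0.117]
force: [0.4, -0.0, 1.1]
gripper_width: 0.0851
grip_force: 0.0
go [ 0.0059 -0.0034 -0.0038] [ 0.0003 -0.0005 -0.0001]
[250.4348712  283.59392525]
```

```bash
python3 -m inch '100 0.006 -0.003 0 0 0 0;0 0.006 -0.003 0 0 0 0;0 0.006 -0.003 0 0 0 0;0 0.006 -0.003 0 0 0 0;0 0.006 -0.003 0 0 0 0;0 0.006 -0.003 0 0 0 0;0 0.006 -0.003 0 0 0 0'
python3 - <<'E'
from h import *
w=read_camera("wrist"); cv2.imwrite("pics/w8.png",w["image"])
o=env.get_obs(); print(o["gripper_width"],o["eef_pos"])
knob(w,proj(w,[.54,-.256,.042]),.004)
E
```

```text
time: 9.48
eef_pos: [0.5394, -0.2566, 0.012]
tcp_rot: [3.141, -0.001, -0.118]
force: [-0.7, 0.4, 5.7]
gripper_width: 0.0382
grip_force: 60.2
0.0384007368966799 [ 0.53944264 -0.25657686  0.01196549]
knob [ 0.53858651 -0.25678421] area 7999 9435.956420669914 pointer n 429 [-6.97695985  4.98957237] yaw 144.42954793579563
```

View pics/w8.png

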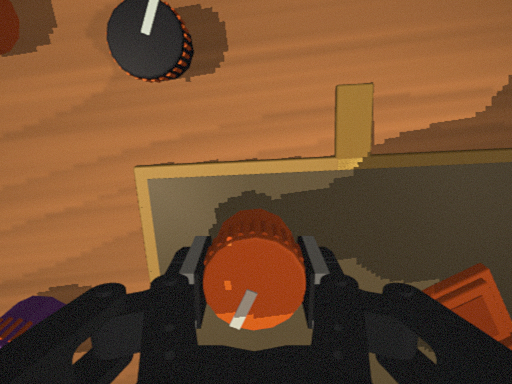

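The knob is held between the pads. Its top disc is centred near (254,278), and the pointer runs from (250,292) to (236,327).

```bash
python3 -m inch '0 0 0 -0.15 0 0 0;0 0 0 -0.3 0 0 0;0 0 0 -0.5 0 0 0;0 0 0 -0.7 0 0 0;0 0 0 -0.7 0 0 0;0 0 0 -0.7 0 0 0'
python3 - <<'E'
from h import *
w=read_camera("wrist"); a=w["image"]; o=env.get_obs(); zt=o["eef_pos"][2]+.030
b,g,r=[a[...,i].astype(int) for i in range(3)]
roi=np.zeros(b.shape,bool); roi[225:335,195:315]=1
W=roi&(b>.55*r)&(r>100); _,ct,n=blob(W,(243,310)); print("ptr",ct,n)
for f in (lambda u,v:ray(w,u,v,zt),):
    C=f(254.5,278); P=f(*ct); L=f(203.5,278)-f(306,278); print("centre",C,"tcp",o["eef_pos"],"diam",np.linalg.norm(L),"vert",np.linalg.norm(f(254.5,328)-C))
    d=(P-C); print("yaw",np.degrees(np.arctan2(d[1],d[0]))); d=f(236,327)-f(250,292); print("yaw line",np.degrees(np.arctan2(d[1],d[0])))
cv2.imwrite("pics/w9.png",a); go([.5742,.0608,.19],-.117+np.radians(33.5))
E
```

```text
time: 10.28
eef_pos: [0.5384, -0.2558, 0.2201]
tcp_rot: [-3.141, 0.002, -0.118]
force: [-0.2, 0.0, 0.2]
gripper_width: 0.0382
grip_force: 60.2
ptr [242.90712743 309.03887689] 463
centre [ 0.54238869 -0.25675702  0.24902826] tcp [ 0.53796593 -0.25539779  0.21902826] diam 0.03835807077894871 vert 0.021853615936379883
yaw 154.74053221295856
yaw line 153.56979607633798
go [-0.0041 -1.0607  0.099 ] [-0.001   0.0009 -0.1865]
```

```bash
python3 -m inch '0 0 -0.2 0 0 0 0;0 0 -0.4 0 0 0 -0.05;0 0 -1 0 0 0 -0.1;0 0 -1 0 0 0 -0.175;0 0 -1 0 0 0 -0.175;0 0 -1 0 0 0 -0.175;0 0 -1 0 0 0 -0.175;0 0 -1 0 0 0 -0.175'
python3 - <<'E'
from h import *
go([.5738,.0600,.17],.432)
E
```

```text
time: 11.32
eef_pos: [0.574, 0.0404, 0.2205]
tcp_rot: [-3.141, 0.002, 0.429]
force: [0.7, -0.1, -0.1]
gripper_width: 0.0386
grip_force: 60.4
go [ 0.0269 -0.0596  0.1683] [-0.0002  0.0005 -0.0008]
```

```bash
python3 -m inch '0 0.027 -0.06 0 0 0 0;0 0.027 -0.06 0.08 0 0 0;0 0.027 -0.06 0.17 0 0 0;0 0.027 -0.06 0.17 0 0 0;0 0.027 -0.06 0.17 0 0 0'
python3 - <<'E'
from h import *
go([.5738,.0600,.15],.432)
E
```

```text
time: 11.95
eef_pos: [0.5748, 0.0616, 0.1716]
tcp_rot: [3.141, -0.001, 0.431]
force: [0.0, 0.3, 0.2]
gripper_width: 0.0379
grip_force: 60.4
go [-0.0055  0.0034  0.0718] [ 0.0002 -0.0004 -0.0002]
```

```bash
python3 -m inch '0 -0.005 0.003 0.03 0 0 0;0 -0.005 0.003 0.07 0 0 0;0 -0.005 0.003 0.08 0 0 0;0 -0.005 0.003 0.085 0 0 0;0 -0.005 0.003 0.085 0 0 0'
python3 -m inch '0 0 0 0.005 0 0 0;0 0 0 0.01 0 0 0;0 0 0 0.01 0 0 0'
```

```text
time: 12.58
eef_pos: [0.5734, 0.06, 0.145]
tcp_rot: [3.142, -0.0, 0.431]
force: [0.0, -0.3, 0.3]
gripper_width: 0.0384
grip_force: 60.4
time: 12.95
eef_pos: [0.5735, 0.0605, 0.1421]
tcp_rot: [-3.141, -0.001, 0.431]
force: [1.1, 2.5, 0.4]
gripper_width: 0.0383
grip_force: 60.4
```

```bash
python3 -m inch '0 0 0 0.005 0 0 0;0 0 0 0.01 0 0 0;0 0 0 0.01 0 0 0'
python3 -m inch '0 0 0 0.005 0 0 0;0 0 0 0.01 0 0 0;0 0 0 0.01 0 0 0'
```

```text
time: 13.32
eef_pos: [0.5733, 0.0607, 0.1388]
tcp_rot: [-3.141, -0.001, 0.432]
force: [0.5, 6.0, 1.7]
gripper_width: 0.0384
grip_force: 60.4
time: 13.7
eef_pos: [0.5733, 0.0608, 0.1359]
tcp_rot: [-3.14, -0.001, 0.432]
force: [1.0, 5.3, 2.7]
gripper_width: 0.0386
grip_force: 60.5
```

```bash
python3 -m inch '0 0.001 -0.002 0.005 0 0 0;0 0.001 -0.002 0.01 0 0 0;0 0.001 -0.002 0.015 0 0 0;0 0.001 -0.002 0.015 0 0 0'
python3 -m inch '0 0 -0.001 0.004 0 0 0;0 0 -0.001 0.008 0 0 0;0 0 -0.001 0.008 0 0 0'
```

```text
time: 14.2
eef_pos: [0.5732, 0.0609, 0.1311]
tcp_rot: [-3.141, -0.0, 0.431]
force: [1.1, 5.3, 1.5]
gripper_width: 0.0385
grip_force: 60.4
time: 14.58
eef_pos: [0.5732, 0.0609, 0.1288]
tcp_rot: [-3.142, -0.0, 0.431]
force: [0.5, 5.0, -0.2]
gripper_width: 0.0386
grip_force: 60.4
```

```bash
python3 -m inch '0 0.001 -0.002 0.003 0 0 0;0 0.001 -0.002 0.006 0 0 0;0 0.001 -0.002 0.006 0 0 0'
python3 -m inch '0 0 -0.001 0.004 0 0 0;0 0 -0.001 0.006 0 0 0;0 0 -0.001 0.006 0 0 0'
```

```text
time: 14.95
eef_pos: [0.5732, 0.0612, 0.1274]
tcp_rot: [3.141, 0.0, 0.431]
force: [-0.8, 1.3, 3.7]
gripper_width: 0.0386
grip_force: 60.4
time: 15.32
eef_pos: [0.5733, 0.0612, 0.1259]
tcp_rot: [3.14, 0.0, 0.431]
force: [-0.6, -0.0, 5.4]
gripper_width: 0.0385
grip_force: 60.5
```

```bash
python3 -m inch '0 0 0 0.004 0 0 0;0 0 0 0.007 0 0 0;0 0 0 0.007 0 0 0'
python3 -m inch '0 0 0 0.003 0 0 0;0 0 0 0.005 0 0 0;0 0 0 0.005 0 0 0'
```

```text
time: 15.7
eef_pos: [0.5734, 0.0613, 0.1243]
tcp_rot: [3.14, -0.0, 0.432]
force: [-2.1, -0.4, 8.3]
gripper_width: 0.0384
grip_force: 60.7
time: 16.08
eef_pos: [0.5735, 0.0613, 0.1238]
tcp_rot: [3.14, -0.0, 0.432]
force: [-5.2, -0.4, 13.3]
gripper_width: 0.0384
grip_force: 61.3
```

```bash
python3 -m inch '0 0.001 0 0.001 0 0 0;0 0.001 0 0.001 0 0 0;0 0.001 0 0.001 0 0 0;0 0.001 0 0.001 0 0 0'
python3 - <<'E'
from h import *
a=read_camera("wrist")["image"]; b=cv2.resize(read_camera("top")["image"][135:225,140:210],None,fx=4,fy=4)
cv2.imwrite("pics/end.png",np.hstack([a,cv2.copyMakeBorder(b,0,24,0,0,cv2.BORDER_CONSTANT)]))
E
```

```text
time: 16.58
eef_pos: [0.5737, 0.0613, 0.1237]
tcp_rot: [3.14, 0.0, 0.432]
force: [-5.7, -0.8, 15.5]
gripper_width: 0.0386
grip_force: 61.5
```

View pics/end.png

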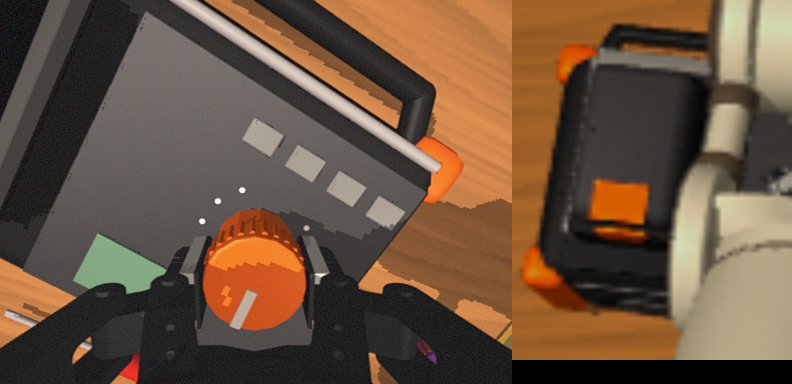

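The knob's top disc is still held at about (254,280), with the pointer unchanged in the hand. In the right half, the battery touches the dock's end bar, with its latch at (618,200). Handing in.

```bash
python3 -c "
from rig import finish_job
print(finish_job())"
```

```text
the job is handed in; nothing more can be done
None
```

I handed the job in at about 17 s with the battery home against its stop and the orange knob seated on the D-shaft, still gripped and pressed in with about 15 N; the hand-in gave no verdict, so I can't confirm it passed.

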